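# Surface pH of a board sample: close the holder and hold the flat electrode on the mark

## Robot

A 6-joint arm with a two-finger parallel gripper is mounted at the origin on the work surface. World frame = base frame: x ahead of the robot, y to its left, z up, the work surface at z = 0. Lengths are in mm, angles in rad, forces in N, time in s.
With the tool pointing down it reaches from about 350 to 975 mm from the base axis. Payload 7.1 kg.
Tool frame: the origin (TCP) lies at the very end of the fingers, on their centre line; the grasp point (between the pads) lies ctrl.hold_point_z behind it (ctrl.hold_point_z is the distance from the TCP to the grasp point, in mm); z points along the fingers, y is the line along which they close (so a half turn about z gives the same grasp; the last joint's range is limited). The gripper opens to 88 mm and grips with 3 to 60 N. Pads are 20 mm wide; open, the fingers measure 115 mm over their backs; the gripper's body (75 mm by 178 mm) begins 61 mm behind the grasp point.
Start: joints at [-1.342, 0.423, 1.63, -0, 1.089, -0.019], TCP at [153.314, -605.887, 222.675] pointing down, gripper open.
Joint ranges: [-3, 3], [-0.9, 2.11], [0.09, 2.58], [-1.31, 4.45], [0.11, 2.69], [-2.54, 2.54]. Speed limits (rad/s): [2.39, 2.39, 3.01, 3.14, 3.14, 3.14].

## Interface

Orientations are given as a rotation vector (axis times angle).
In Python, from workcell import ctrl gives the robot as it stands. The module is installed in compiled form; this text tells all that it offers.
- The arm moves only by the shell command python3 -m creep 'ROWS'. ROWS is JSON, a list of rows, each an object with "translation": the shift along the tool's x, y, z in mm, a list of three; "angular": the turn, a rotation vector about the tool's x, y, z in rad, a list of three; "jaw": the opening, from 0 (shut) to 1 (fully open). A call has exactly 8 rows; each row is the pose to reach, as a shift and turn from the pose commanded when the call began, along the tool's axes at that moment; what a row does not reach only later rows make up. A row lasts 1/8 s, in which the tool goes at most 62.5 mm and 10.7 degrees, less where a joint would pass 70% of its speed; a pose out of reach is approached as far as the arm can. A call with a gripper value outside its range is refused whole. The fingers move at their own pace and stop on an object; the grip force is fixed at half the most. Time passes only in rows, so rows that repeat a pose let the fingers close, or fill a call up. It gives the time, the measured TCP pose, the force, the opening and the grip force at its end, in the units of the state.
- ctrl.get_obs(): the state, without advancing time (a new reading comes with each control period).
- ctrl.get_image(name): name is "scene" or "top"; returns the picture (420x560x3 uint8, red, green, blue); there is no depth.
- ctrl.camera_info(name): a dict with "camera_matrix" (3x3 intrinsics, pixels), "world_from_camera" (4x4, takes a point from camera to world coordinates). Camera axes: x right, y up, looking along -z (the intrinsics and any distortion apply to the point x, -y, -z); pixel columns grow to the right and rows downward; lengths in mm; the calibration is good to about 2 mm. A picture is of the moment at which its call begins. camera_info takes no time and is no camera call.
- ctrl.close_job(): hands the job in; it is judged then, once.
Trained networks look in the newest picture that a camera, given by its name, has taken for a name from the list of things; names that differ only in an ending like _2 or _b are one class to them, and where a whole thing is asked for, a point or a joint stands for the part that bears it (a point fixed in the world has none). Each returns a list of dicts, best first, with "score" (0 to 1); they miss things now and then, are a little off and sometimes report something else, mostly with a low value. They report only what shows in the picture. A call takes as long as a camera call. They do not tell look-alikes from the thing itself.
- ctrl.look_for(camera, label): "rect" ([left, top, right, bottom] in pixels, round what is visible of it).
The state is a dict: "t": time; "qpos": joint angles; "qvel": joint speeds; "joint_torque": joint torques, N m; "ee_pos": TCP position; "orientation": TCP orientation; "ft_force": force on the tool from outside, world axes, zero at the start; "moment": the same for the moment, N m; "width": finger opening in mm; "grasp_force": force on a finger pad.
Only numpy, scipy, OpenCV 4.12 (cv2) and the standard library are available. Lean on these libraries where they do the work, as an engineer would, in place of code of your own. Each camera call takes 0.05 s, during which the arm holds its last target. There are 200 camera calls.

## Task

A round of packaging board is already lying in the specimen holder: swing the holder's hinged blue ring all the way down onto it until it lies flat, then lift the flat-tip electrode with the blue shaft out of the stand and set its tip on the small dark circle drawn on the board for a surface pH reading. Hold the electrode upright in the gripper and press gently, so that its sprung shaft is pushed part of the way in but not to its stop, and finish like that, still holding it on the circle. Leave the black electrode in the stand and do not disturb the glassware, bottles and tweezers.

Things in the scene. Friction and masses are not known exactly. Their poses are not given: they have to be found in the camera images.
- holder: specimen holder, fixed: aluminium plate 180 x 150 mm, top face 14 mm above the bench, four low pegs round the board. Origin on the bench under the middle of the plate and of the board; +x from the tab side to the hinge side (away from the robot, yaw within 0.35 rad), y along the hinge, z up.
- ring (a joint): angle of the hinged hold-down ring (rad): 0 shut and flat on the board (hard stop), growing as it opens up and over; it starts standing open at 1.45 to 1.75. The hinge is stiff: the ring stays where it is left, also part-way, so it must be moved all the way down; about 2 N at the tab moves it, pushing on its outer face (uppermost when shut).
- hinge (a point): middle of the ring's hinge axis, 77 mm along the holder's +x from its origin and 22 mm above the bench; axes as the holder's. The ring (outer radius 64 mm, window radius 43 mm, 5 mm thick, blue, its mid-plane through the hinge axis) has its centre 77 mm from the axis, over the board when shut.
- tab (a point): centre of the upper face (the face that is uppermost when shut) of the ring's blue front tab, 26 mm wide along the hinge, 34 mm long and 5 mm thick, 154 mm from the hinge axis (the tab ends 171 mm from it). Its own z is that face's outward normal: up when shut, towards the holder's +x when standing open.
- board: the round of brown packaging board, loose, 112.8 mm in diameter and 5 mm thick, 40 g, lying on the holder's plate between the pegs; origin at the centre of its underside, 14 mm above the bench, z up.
- mark (a point): centre of the drawn circle (dark blue felt-pen outline, 20 mm across, with a centre dot) on the board's top face, 19 mm above the bench; it lies 20 mm from the board's centre, in any direction, and is in the ring's window when the ring is shut.
- stand: cream electrode stand, fixed: base 150 x 170 x 12 mm, a column at x = +50 mm (cap 122 mm high) and a flat head, top 115 mm above the bench, with two 17 mm slots open to the stand's -x. Electrodes hang upright in them at x = -35, y = +42 and -42 mm. Origin on the bench under the base's middle, z up; yaw within 0.3 rad. It and the holder may swap sides.
- electrode: the flat-tip electrode to use: light grey head, blue band, bright blue shaft; loose, 105 g, in either slot. Origin on its axis at the head's underside, 115 mm above the bench; z up its axis. Head: cylinder 26 mm wide, 0 to 70 mm (cap to 74). Below: grey nose 15 mm wide, 20 mm long, in the slot (lift 25 mm to free it); then the sprung shaft, 12 mm wide, to the flat tip 95 mm below the origin.
- electrode_grip (a point): middle of the electrode's head on its axis, where to grip: 38 mm above the head's underside, 133 mm above the tip with the shaft out.
- tip (a point): centre of the electrode's flat tip face, 12 mm in diameter, on the shaft; its z is the electrode's axis.
- shaft (a joint): how far the sprung shaft is pushed into the head (m): 0 fully out, stop at 0.010. The spring takes 1.2 N to start moving and 0.3 N more for each mm (about 2.7 N half-way in, 4.2 N at the stop).
- other: the black electrode with red band and clear glass shaft in the stand's other slot, loose, same head size as the first, top 189 mm above the bench; origin at the underside of its head. Stays where it is.
- beaker_a: empty clear beaker 48 mm wide, 55 mm high; origin at the centre of its base. Stays.
- beaker_b: empty green beaker 48 mm wide, 55 mm high; origin at the centre of its base. Stays.
- bottle_a: the loose orange bottle, 76 mm wide and 170 mm high, white cap; origin at the centre of its base. Stays.
- wash_bottle: white wash bottle with red spout, 66 mm wide, 190 mm high; origin at the centre of its base. Stays.
- tweezers: steel tweezers, 115 mm long, 6 mm high, lying on the bench; origin under the middle. Stays.
Not all that is in view belongs to the job. Several things have the shape of the holder; the one meant has the colours described above. Leave any yellow look-alike of the stand alone.

How it is judged:
By the outcome, as a careful person would: the job done as asked, in the order asked, and still so for the second after the job is handed in, while the arm keeps its last pose, push and grip.
It also fails if it takes over 54 s, if anything falls off the work surface, if the arm or the gripper's body presses on something with over 40 N, if the wrist force passes 120 N, or if a joint passes its speed limit or range.

## Working session

There is one attempt and no reset: what is moved stays moved. The work goes in short steps, Python scripts to look and compute and a shell command to move; the robot and the scene stay as the last step left them, time stands still between calls to the robot, and variables do not carry over. Pictures are saved under pics/ and viewed, at most 10 in all, crops included, and the job is handed in when it is done.

```bash
mkdir -p pics; cat > h.py <<'E'
import numpy as np, cv2
from workcell import ctrl
from scipy.spatial.transform import Rotation as R
def proj(n,P):
    i=ctrl.camera_info(n);T=np.linalg.inv(np.array(i["world_from_camera"]));K=np.array(i["camera_matrix"])
    p=T[:3,:3]@np.array(P,float)+T[:3,3]; q=K@np.array([p[0],-p[1],-p[2]]); return q[:2]/q[2]
def ray(n,u,z):
    i=ctrl.camera_info(n);T=np.array(i["world_from_camera"]);K=np.array(i["camera_matrix"])
    d=np.linalg.inv(K)@np.array([u[0],u[1],1.]); d=T[:3,:3]@np.array([d[0],-d[1],-d[2]]); o=T[:3,3]
    return o+d*(z-o[2])/d[2]
def save(n,f):
    cv2.imwrite(f,ctrl.get_image(n)[:,:,::-1])
E
python3 - <<'E'
from h import *
np.set_printoptions(precision=1,suppress=True)
save("top","pics/top1.png");save("scene","pics/scene1.png")
for n in("top","scene"):
    i=ctrl.camera_info(n);print(n,{k:v for k,v in i.items()})
    for l in["holder","ring","tab","board","mark","stand","electrode","other"]:
        print(l,[(np.round(d["rect"]).tolist(),round(d["score"],2)) for d in ctrl.look_for(n,l)[:3]])
print(ctrl.get_obs(),ctrl.hold_point_z)
E
```

```text
top {'camera_matrix': array([[427.4,   0. , 278.2],
       [  0. , 427.4, 214.4],
       [  0. ,   0. ,   1. ]]), 'world_from_camera': array([[  -0. ,    1. ,   -0.1,  365.5],
       [  -1. ,   -0. ,   -0. ,  -14.1],
       [  -0. ,    0.1,    1. , 1390.1],
       [   0. ,    0. ,    0. ,    1. ]])}
holder [([190.0, 197.0, 243.0, 263.0], 0.92)]
ring [([182.0, 284.0, 223.0, 343.0], 0.72), ([204.0, 192.0, 241.0, 209.0], 0.47), ([197.0, 211.0, 236.0, 243.0], 0.26)]
tab [([180.0, 284.0, 221.0, 341.0], 0.88), ([202.0, 194.0, 240.0, 209.0], 0.75)]
board [([200.0, 211.0, 238.0, 244.0], 0.6), ([266.0, 166.0, 279.0, 182.0], 0.43)]
mark [([201.0, 213.0, 234.0, 243.0], 0.56)]
stand [([330.0, 103.0, 388.0, 164.0], 0.88), ([303.0, 199.0, 360.0, 252.0], 0.69)]
electrode [([349.0, 226.0, 358.0, 239.0], 0.44)]
other [([317.0, 227.0, 329.0, 240.0], 0.5)]
scene {'camera_matrix': array([[482.8,   0. , 286.5],
       [  0. , 482.8, 205.5],
       [  0. ,   0. ,   1. ]]), 'world_from_camera': array([[   0.4,   -0.7,    0.6, 1176.3],
       [   0.9,    0.3,   -0.3, -302.3],
       [   0. ,    0.6,    0.8,
[... 380 characters left out ...]
)]
mark [([329.0, 187.0, 372.0, 217.0], 0.56), ([171.0, 206.0, 260.0, 291.0], 0.22)]
stand [([178.0, 322.0, 283.0, 418.0], 0.97), ([175.0, 205.0, 261.0, 291.0], 0.72)]
electrode [([176.0, 202.0, 197.0, 252.0], 0.71)]
other [([213.0, 191.0, 229.0, 214.0], 0.7), ([90.0, 250.0, 132.0, 334.0], 0.27)]
{'t': 0.9, 'qpos': array([-1.3,  0.4,  1.6,  0. ,  1.1, -0. ]), 'qvel': array([-0., -0.,  0.,  0., -0.,  0.]), 'joint_torque': array([ -0. , -54.5, -27.4,   0.1,   0. ,   0. ]), 'ee_pos': array([ 153.3, -605.9,  222.7]), 'orientation': array([-3.1, -0.4, -0. ]), 'ft_force': array([ 0.6, -0.4,  0.2]), 'moment': array([-0., -0., -0.]), 'grasp_force': 0.0, 'width': 87.85440795328456} 18.700000000000003
```

View pics/top1.png

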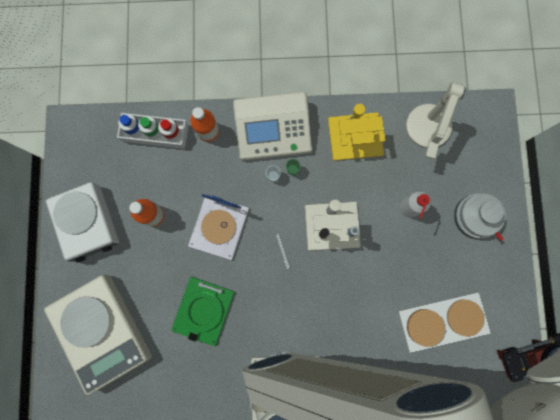

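View pics/scene1.png

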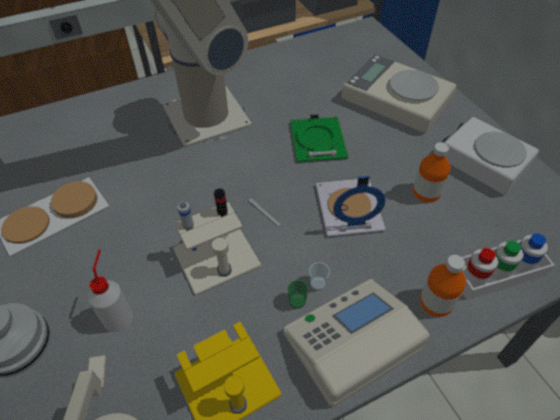

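The top view shows the holder at about (217,228) with its ring open on the upper side. The stand is at (332,226), with the black electrode at (324,234) and the blue one at (353,231). I'll zoom in on these.

```bash
python3 - <<'E'
import cv2,numpy as np
t=cv2.imread('pics/top1.png');s=cv2.imread('pics/scene1.png')
c=lambda im,x,y,w,h:cv2.resize(im[y:y+h,x:x+w],(400,300),interpolation=cv2.INTER_CUBIC)
a=np.vstack([np.hstack([c(t,172,182,100,75),c(t,290,190,80,60)]),np.hstack([c(s,306,168,100,75),c(s,160,185,120,90)])])
cv2.imwrite('pics/crop1.png',a)
E
```

```text
(no output)
```

View pics/crop1.png

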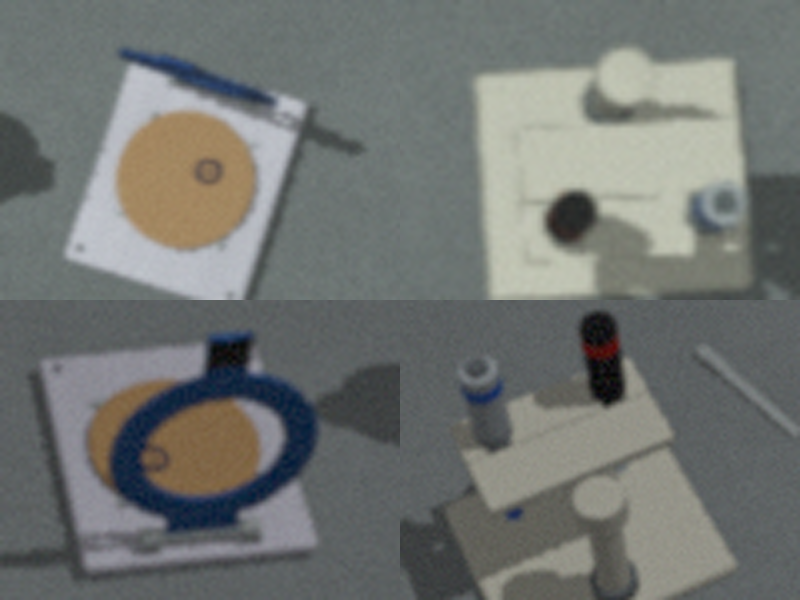

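The crops show the board, and the mark at about (223.6,224.4) in the top view. The electrode cap is at (354.4,230.4) in top and (183.5,206.5) in scene. The tab's upper end is near (363,177) in scene.

```bash
python3 - <<'E'
from h import *
from scipy.optimize import least_squares
np.set_printoptions(precision=1,suppress=True)
t=cv2.imread('pics/top1.png')
P=lambda x,y,s,ox,oy:np.array([(x+.5)/s-.5+ox,(y+.5)/s-.5+oy])
hsv=cv2.cvtColor(t,cv2.COLOR_BGR2HSV)[182:257,172:272]
m=cv2.inRange(hsv,(8,70,90),(25,255,255));M=cv2.moments(m,True)
bc=ray("top",(M['m10']/M['m00']+172,M['m01']/M['m00']+182),19);print("board top",bc,"d",2*np.sqrt(M['m00']/np.pi)*3.2)
s0=cv2.imread('pics/scene1.png')
mk=ray("top",P(208,171,4,172,182),19);print("mark top",mk,np.linalg.norm(mk-bc))
print("mark scene",ray("scene",P(153,159,4,306,168),19))
# plate corners
cs=[ray("top",P(x,y,4,172,182),14) for x,y in((130,62),(309,105),(65,257))]
cz=[ray("scene",P(x,y,4,306,168),14) for x,y in((38,59),(318,246),(82,272))]
print("corners top",cs,"scene",cz)
e=cs[0]-cs[1];print("hinge edge",np.linalg.norm(e),"yaw",np.arctan2(-e[0],e[1]));e=cs[0]-cs[2];print(np.linalg.norm(e),np.arctan2(e[1],e[0]))
e=cz[1]-cz[2];print("scene",np.linalg.norm(e),np.arctan2(-e[0],e[1]) )
for nm,a,b in(("el",P(322,203,5,290,190),P(78,70,400/120,160,185)),("other",P(172,212,5,290,190),P(200,22,400/120,160,185))):
    r=least_squares(lambda X:np.r_[proj("top",X)-a,proj("scene",X)-b],[500,0,180]);print(nm,r.x,r.fun, ray("top",a,188),ray("scene",b,188))
st=[ray("top",P(x,y,5,290,190),12) for x,y in((75,75),(334,60))];print("stand",st);e=st[0]-st[1];print(np.linalg.norm(e),np.arctan2(-e[0],e[1]))
E
```

```text
board top [521.8 201.3  19. ] d 106.93129694669955
mark top [528.1 182.8  19. ] 19.541596329481663
mark scene [526.3 189.5  19. ]
corners top [array([620.6, 246.6,  14. ]), array([580.4, 100.4,  14. ]), array([462.3, 300. ,  14. ])] scene [array([411.7, 167.1,  14. ]), array([630.4, 248.7,  14. ]), array([582.1, 105.4,  14. ])]
hinge edge 151.64247453774937 yaw -0.2685060941798203
167.00871246019526 -0.3253139053981371
scene 151.22062442569538 -0.324952987028933
el [ 481.3 -206.   187.6] [-1.2 -0.3 -0.9  0.1] [ 480.4 -209.2  188. ] [ 482.4 -204.2  188. ]
other [ 478.9 -121.   189.2] [-1.3 -0.4 -1.   0.1] [ 477.8 -124.7  188. ] [ 478.6 -118.6  188. ]
stand [array([585.8, -81.6,  12. ]), array([ 590.4, -250.5,   12. ])]
168.93674457783322 0.027355971636081316
```

```bash
cat >> h.py <<'E'
PSI=-0.305; C=np.array([522,203.5,0.])
HX=np.array([np.cos(PSI),np.sin(PSI),0]);HY=np.array([-np.sin(PSI),np.cos(PSI),0]);Z=np.array([0,0,1.])
def H(x,y,z): return C+x*HX+y*HY+z*Z
def ringpt(th,r,off=2.5,y=0): # off along outward normal
    return H(77-r*np.cos(th)+off*np.sin(th),y,22+r*np.sin(th)+off*np.cos(th))
def down(yaw): # tool x at yaw, z down
    x=[np.cos(yaw),np.sin(yaw),0];z=[0,0,-1];return np.column_stack([x,np.cross(z,x),z])
def rows(targets): # world pos, yaw -> tool shift/turn
    o=ctrl.get_obs();R0=R.from_rotvec(o["orientation"]).as_matrix();p=np.array(o["ee_pos"])
    for q,yaw in targets:
        print(np.round(R0.T@(np.array(q)-p),1).tolist(),np.round(R.from_matrix(R0.T@down(yaw)).as_rotvec(),3).tolist())
E
python3 - <<'E'
from h import *
np.set_printoptions(precision=2,suppress=True)
for th in(1.45,1.55,1.65,1.75):
    print(th,"tabend scene",proj("scene",ringpt(th,171,0,-13)),proj("scene",ringpt(th,171,0,13)),"top",proj("top",ringpt(th,171,0,-13)),proj("top",ringpt(th,171,0,13)))
for n in("scene","top"):
    im=cv2.imread(f'pics/{n}1.png');h=cv2.cvtColor(im,cv2.COLOR_BGR2HSV);m=cv2.inRange(h,(105,120,30),(125,255,255))
    b=m[165:245,315:400] if n=="scene" else m[185:215,195:250];ys,xs=np.nonzero(b)
    o=(315,165) if n=="scene" else(195,185)
    print(n,xs.min()+o[0],xs.max()+o[0],ys.min()+o[1],ys.max()+o[1],xs[ys<ys.min()+3].mean()+o[0])
o=ctrl.get_obs();print(o["ee_pos"],R.from_rotvec(o["orientation"]).as_matrix(),o["t"])
print(H(0,0,0),H(160,0,0),H(77,0,22))
rows([(H(160,0,260),PSI+np.pi/2),(H(160,0,165),PSI+np.pi/2)])
E
```

```text
1.45 tabend scene [355.51 174.9 ] [366.66 173.62] top [217.71 202.14] [209.01 199.71]
1.55 tabend scene [357.44 180.  ] [368.71 178.69] top [219.38 196.39] [210.69 193.97]
1.65 tabend scene [359.33 185.74] [370.7  184.41] top [221.14 190.76] [212.47 188.35]
1.75 tabend scene [361.14 192.06] [372.61 190.7 ] top [222.97 185.31] [214.33 182.91]
scene 334 384 177 225 362.5625
top 203 235 195 205 210.125
[ 153.34 -605.87  222.67] [[ 0.97  0.25  0.  ]
 [ 0.25 -0.97  0.  ]
 [ 0.   -0.   -1.  ]] 0.9
[522.  203.5   0. ] [674.62 155.45   0.  ] [595.45 180.38  22.  ]
[692.1, -610.2, -37.3] [-0.0, -0.0, -1.018]
[692.1, -610.2, 57.7] [-0.0, -0.0, -1.018]
```

```bash
python3 -m creep '[{"translation":[40,-40,-35],"angular":[0,0,-0.1],"jaw":0},{"translation":[692,-610,-40],"angular":[0,0,-1.018],"jaw":0},{"translation":[692,-610,-40],"angular":[0,0,-1.018],"jaw":0},{"translation":[692,-610,-40],"angular":[0,0,-1.018],"jaw":0},{"translation":[692,-610,-40],"angular":[0,0,-1.018],"jaw":0},{"translation":[692,-610,-40],"angular":[0,0,-1.018],"jaw":0},{"translation":[692,-610,-40],"angular":[0,0,-1.018],"jaw":0},{"translation":[692,-610,-40],"angular":[0,0,-1.018],"jaw":0}]'; python3 -c "
from h import *
rows([(H(160,0,262),PSI+np.pi/2),(H(160,0,165),PSI+np.pi/2)])"
```

```text
t: 1.9
ee_pos: [430.2, -198.5, 259.6]
orientation: [2.532, 1.858, 0.001]
ft_force: [0.9, -0.5, 0.1]
width: 10.9
grasp_force: 0.0
[411.1, 126.9, -2.4] [0.001, 0.0, -0.0]
[411.1, 126.7, 94.6] [0.001, 0.0, -0.0]
```

```bash
python3 -m creep '[{"translation":[411,127,-3],"angular":[0,0,0],"jaw":0},{"translation":[411,127,-3],"angular":[0,0,0],"jaw":0},{"translation":[411,127,-3],"angular":[0,0,0],"jaw":0},{"translation":[411,127,-3],"angular":[0,0,0],"jaw":0},{"translation":[411,127,-3],"angular":[0,0,0],"jaw":0},{"translation":[411,127,-3],"angular":[0,0,0],"jaw":0},{"translation":[411,127,-3],"angular":[0,0,0],"jaw":0},{"translation":[411,127,50],"angular":[0,0,0],"jaw":0}]'; python3 - <<'E'
from h import *
np.set_printoptions(precision=1,suppress=True)
save("top","pics/top2.png");save("scene","pics/scene2.png")
o=ctrl.get_obs();print(o["ee_pos"]);p=o["ee_pos"]
print(proj("top",p),proj("scene",p))
t=cv2.imread('pics/top2.png');s=cv2.imread('pics/scene2.png')
c=lambda im,x,y,w,h:cv2.resize(im[y:y+h,x:x+w],(400,300),interpolation=cv2.INTER_CUBIC)
cv2.imwrite('pics/crop2.png',np.hstack([c(t,172,152,100,75),c(s,326,148,100,75)]))
Y=PSI+np.pi/2
rows([(H(160,0,165),Y)]+[(ringpt(th,150,3)+13.5*HX,Y) for th in(1.5,1.3,1.1,.9,.7,.5,.3)])
E
```

```text
t: 2.9
ee_pos: [678.6, 158.0, 212.7]
orientation: [2.527, 1.86, 0.016]
ft_force: [-0.7, -0.9, -0.5]
width: 0.6
grasp_force: 0.0
[670.2 153.9 203.2]
[223.9 167.3] [372.4 204.5]
[3.0, 4.1, 38.2] [-0.009, 0.005, 0.001]
[3.1, -73.1, 32.0] [-0.009, 0.005, 0.001]
[3.2, -102.6, 36.8] [-0.009, 0.005, 0.001]
[3.3, -130.7, 47.3] [-0.009, 0.005, 0.001]
[3.4, -156.1, 63.2] [-0.009, 0.005, 0.001]
[3.5, -177.8, 83.9] [-0.009, 0.005, 0.001]
[3.7, -195.0, 108.4] [-0.009, 0.005, 0.001]
[3.9, -206.9, 135.9] [-0.009, 0.005, 0.001]
```

View pics/crop2.png

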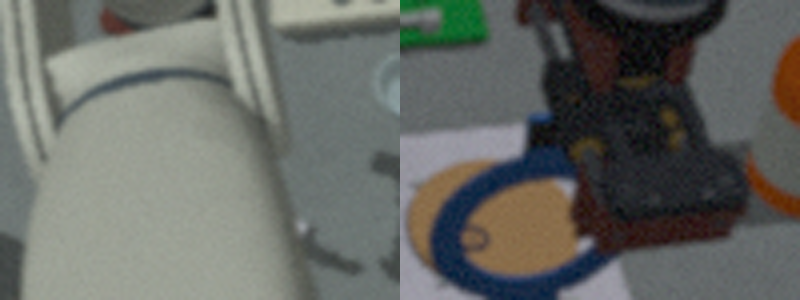

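```bash
python3 -m creep '[{"translation":[0,0,38],"angular":[0,0,0],"jaw":0},{"translation":[0,-40,38],"angular":[0,0,0],"jaw":0},{"translation":[0,-65,38],"angular":[0,0,0],"jaw":0},{"translation":[0,-80,38],"angular":[0,0,0],"jaw":0},{"translation":[0,-93,40],"angular":[0,0,0],"jaw":0},{"translation":[0,-107,43],"angular":[0,0,0],"jaw":0},{"translation":[0,-121,48],"angular":[0,0,0],"jaw":0},{"translation":[0,-135,54],"angular":[0,0,0],"jaw":0}]'; python3 - <<'E'
from h import *
Y=PSI+np.pi/2
print(ctrl.get_obs()["ee_pos"])
rows([(ringpt(th,150,3)+13.5*HX,Y) for th in(1.1,.9,.7,.5,.3,.15,0)])
E
```

```text
t: 4.0
ee_pos: [544.2, 194.5, 154.8]
orientation: [-2.533, -1.858, -0.0]
ft_force: [1.3, 0.9, 0.9]
width: 0.3
grasp_force: 0.6
[544.15416815 194.48759173 154.76402164]
[1.9, 1.3, -2.3] [0.0, -0.0, -0.0]
[1.9, -24.2, 13.4] [0.0, -0.0, -0.0]
[1.9, -46.1, 33.8] [0.0, -0.0, -0.0]
[1.9, -63.5, 58.2] [0.0, -0.0, -0.0]
[1.9, -75.8, 85.6] [0.0, -0.0, -0.0]
[1.9, -81.2, 107.4] [0.0, -0.0, -0.0]
[1.9, -83.3, 129.8] [0.0, -0.0, -0.0]
```

```bash
python3 -m creep '[{"translation":[2,-12,5],"angular":[0,0,0],"jaw":0},{"translation":[2,-24,13],"angular":[0,0,0],"jaw":0},{"translation":[2,-35,23],"angular":[0,0,0],"jaw":0},{"translation":[2,-46,34],"angular":[0,0,0],"jaw":0},{"translation":[2,-55,46],"angular":[0,0,0],"jaw":0},{"translation":[2,-64,59],"angular":[0,0,0],"jaw":0},{"translation":[2,-71,73],"angular":[0,0,0],"jaw":0},{"translation":[2,-76,87],"angular":[0,0,0],"jaw":0}]'; python3 - <<'E'
from h import *
Y=PSI+np.pi/2
o=ctrl.get_obs();print(o["ee_pos"],o["ft_force"])
rows([(ringpt(th,150,3)+13.5*HX,Y) for th in(.3,.15,0)])
save("scene","pics/scene3.png")
cv2.imwrite("pics/crop3.png",cv2.resize(cv2.imread("pics/scene3.png")[140:260,290:450],(640,480)))
E
```

```text
t: 5.0
ee_pos: [472.4, 219.0, 67.1]
orientation: [-2.533, -1.858, 0.001]
ft_force: [-0.4, 0.2, 1.0]
width: 0.5
grasp_force: 0.4
[472.41555673 218.97199811  67.07142284] [-0.42876746  0.21274576  0.97353559]
[0.1, 0.0, -2.1] [-0.0, 0.0, 0.0]
[0.1, -5.4, 19.7] [-0.0, 0.0, 0.0]
[0.1, -7.5, 42.1] [-0.0, 0.0, 0.0]
```

View pics/crop3.png

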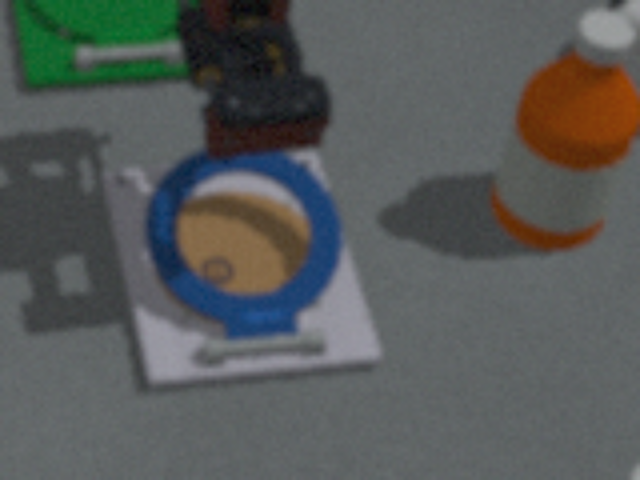

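The ring is most of the way down, with the fingers on its tab side. I'll push on to the stop.

```bash
python3 -m creep '[{"translation":[0,-3,8],"angular":[0,0,0],"jaw":0},{"translation":[0,-6,16],"angular":[0,0,0],"jaw":0},{"translation":[0,-8,24],"angular":[0,0,0],"jaw":0},{"translation":[0,-10,30],"angular":[0,0,0],"jaw":0},{"translation":[0,-12,35],"angular":[0,0,0],"jaw":0},{"translation":[0,-13,39],"angular":[0,0,0],"jaw":0},{"translation":[0,-13,41],"angular":[0,0,0],"jaw":0},{"translation":[0,-13,42],"angular":[0,0,0],"jaw":0}]'
```

```text
t: 6.05
ee_pos: [460.4, 222.8, 26.0]
orientation: [-2.533, -1.858, 0.001]
ft_force: [-0.5, 0.7, 0.7]
width: 0.4
grasp_force: 0.3
```

```bash
python3 -m creep '[{"translation":[0,0,0.5],"angular":[0,0,0],"jaw":0},{"translation":[0,0,1],"angular":[0,0,0],"jaw":0},{"translation":[0,0,1.5],"angular":[0,0,0],"jaw":0},{"translation":[0,0,2],"angular":[0,0,0],"jaw":0},{"translation":[0,0,2.5],"angular":[0,0,0],"jaw":0},{"translation":[0,0,2.5],"angular":[0,0,0],"jaw":0},{"translation":[0,0,2.5],"angular":[0,0,0],"jaw":0},{"translation":[0,0,2.5],"angular":[0,0,0],"jaw":0}]'
```

```text
t: 7.05
ee_pos: [460.6, 222.8, 24.6]
orientation: [2.533, 1.858, 0.0]
ft_force: [-4.5, -1.5, 13.7]
width: 0.3
grasp_force: 6.7
```

The ring is at its stop: the fingers are at z 24.6 with 13.7 N of push. Next I'll lift and go to the electrode.

```bash
python3 -c "
from h import *
rows([((481.3,-206,230),1.6)])"; python3 -m creep '[{"translation":[0,0,-60],"angular":[0,0,0],"jaw":0},{"translation":[0,0,-120],"angular":[0,0,0],"jaw":0.3},{"translation":[0,0,-180],"angular":[0,0,0],"jaw":1},{"translation":[0,0,-208],"angular":[0,0,0],"jaw":1},{"translation":[0,0,-208],"angular":[0,0,0],"jaw":1},{"translation":[0,0,-208],"angular":[0,0,0],"jaw":1},{"translation":[0,0,-208],"angular":[0,0,0],"jaw":1},{"translation":[0,0,-208],"angular":[0,0,0],"jaw":1}]'
python3 - <<'E'
from h import *
rows([((481.3,-206,232),1.6)])
save("scene","pics/s4.png");save("top","pics/t4.png")
E
```

```text
[-402.8, 148.5, -205.4] [0.0, -0.0, -0.334]
t: 8.05
ee_pos: [460.1, 222.6, 230.4]
orientation: [-2.533, -1.858, 0.004]
ft_force: [0.4, 0.0, -0.1]
width: 67.0
grasp_force: 0.0
[-402.4, 149.0, -1.3] [-0.002, 0.001, -0.334]
```

```bash
python3 -m creep '[{"translation":[-402,149,0],"angular":[0,0,-0.334],"jaw":1},{"translation":[-402,149,0],"angular":[0,0,-0.334],"jaw":1},{"translation":[-402,149,0],"angular":[0,0,-0.334],"jaw":1},{"translation":[-402,149,0],"angular":[0,0,-0.334],"jaw":1},{"translation":[-402,149,0],"angular":[0,0,-0.334],"jaw":1},{"translation":[-402,149,0],"angular":[0,0,-0.334],"jaw":1},{"translation":[-402,149,0],"angular":[0,0,-0.334],"jaw":1},{"translation":[-402,149,0],"angular":[0,0,-0.334],"jaw":1}]'
python3 - <<'E'
from h import *
s5=save("scene","pics/s5.png");save("top","pics/t5.png")
o=ctrl.get_obs();print(o["ee_pos"],o["orientation"],o["t"])
p=np.array(o["ee_pos"]);print(proj("scene",p),proj("top",p),proj("scene",[p[0],p[1],189]))
rows([((481.3,-206,160),1.6),((481.3,-206,134.3),1.6)])
a=cv2.resize(cv2.imread("pics/s5.png")[145:265,130:290],(400,300),interpolation=2)
b=cv2.resize(cv2.imread("pics/s4.png")[150:240,300:420],(400,300),interpolation=2)
cv2.imwrite("pics/c5.png",np.hstack([a,b]))
E
```

```text
t: 9.15
ee_pos: [482.0, -209.2, 231.4]
orientation: [2.194, 2.247, -0.0]
ft_force: [0.3, 0.2, -0.3]
width: 87.6
grasp_force: 0.0
[ 481.56798353 -205.77241357  231.11533592] [-2.19046695e+00 -2.25034897e+00  2.17062716e-04] 9.25
[178.8489921  192.37870136] [355.20988168 228.21375576] [182.16234069 205.34229458]
[-0.3, -0.2, 71.1] [-0.001, -0.001, -0.002]
[-0.3, -0.2, 96.8] [-0.001, -0.001, -0.002]
```

View pics/c5.png

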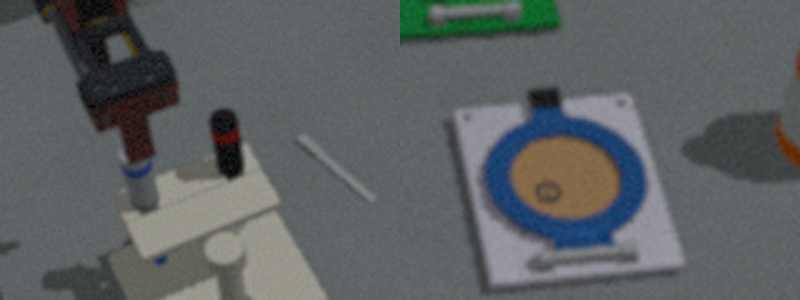

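The ring lies flat, and the fingers are straddling the electrode. I'll descend and grip.

```bash
python3 -m creep '[{"translation":[0,0,20],"angular":[0,0,0],"jaw":1},{"translation":[0,0,40],"angular":[0,0,0],"jaw":1},{"translation":[0,0,60],"angular":[0,0,0],"jaw":1},{"translation":[0,0,80],"angular":[0,0,0],"jaw":1},{"translation":[0,0,97],"angular":[0,0,0],"jaw":1},{"translation":[0,0,97],"angular":[0,0,0],"jaw":1},{"translation":[0,0,97],"angular":[0,0,0],"jaw":0.6},{"translation":[0,0,97],"angular":[0,0,0],"jaw":0.5}]'
python3 - <<'E'
from h import *
save("scene","pics/s6.png");save("top","pics/t6.png")
cv2.imwrite("pics/c6.png",cv2.resize(cv2.imread("pics/s6.png")[145:265,130:290],(800,600),interpolation=2))
E
```

```text
t: 10.25
ee_pos: [482.5, -205.5, 135.4]
orientation: [2.188, 2.253, 0.001]
ft_force: [0.2, 1.1, -0.4]
width: 71.1
grasp_force: 0.0
```

View pics/c6.png

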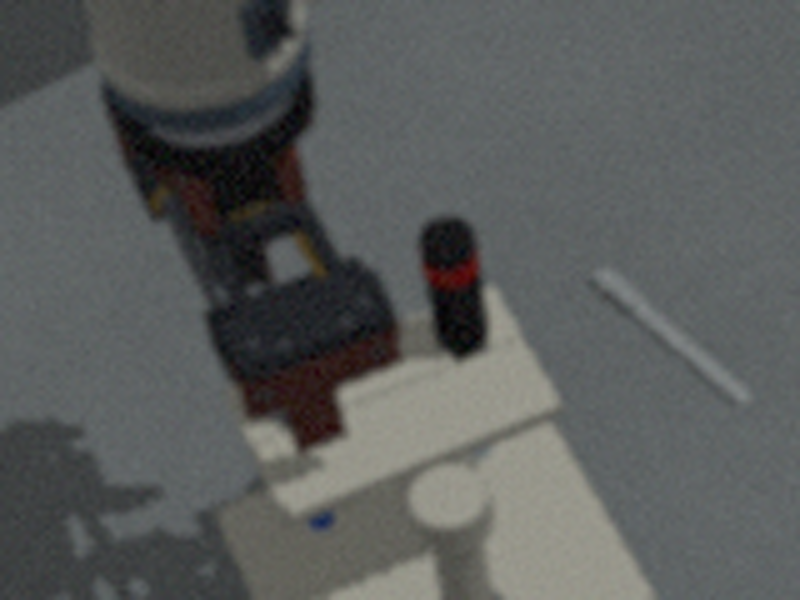

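The electrode is hidden behind the finger, as expected, and nothing has moved. Closing the gripper.

```bash
python3 -m creep '[{"translation":[0,0,0],"angular":[0,0,0],"jaw":0.4},{"translation":[0,0,0],"angular":[0,0,0],"jaw":0.3},{"translation":[0,0,0],"angular":[0,0,0],"jaw":0.2},{"translation":[0,0,0],"angular":[0,0,0],"jaw":0.1},{"translation":[0,0,0],"angular":[0,0,0],"jaw":0},{"translation":[0,0,0],"angular":[0,0,0],"jaw":0},{"translation":[0,0,0],"angular":[0,0,0],"jaw":0},{"translation":[0,0,0],"angular":[0,0,0],"jaw":0}]'
```

```text
t: 11.35
ee_pos: [481.9, -205.3, 134.6]
orientation: [-2.189, -2.253, 0.0]
ft_force: [-1.7, 0.1, 1.5]
width: 25.7
grasp_force: 30.0
```

```bash
python3 -m creep '[{"translation":[0,0,-10],"angular":[0,0,0],"jaw":0},{"translation":[0,0,-25],"angular":[0,0,0],"jaw":0},{"translation":[0,0,-50],"angular":[0,0,0],"jaw":0},{"translation":[0,0,-85],"angular":[0,0,0],"jaw":0},{"translation":[0,0,-125],"angular":[0,0,0],"jaw":0},{"translation":[0,0,-165],"angular":[0,0,0],"jaw":0},{"translation":[0,0,-195],"angular":[0,0,0],"jaw":0},{"translation":[0,0,-195],"angular":[0,0,0],"jaw":0}]'
python3 - <<'E'
from h import *
rows([((527,186,330),1.6),((527,186,330),PSI+np.pi/2)])
E
```

```text
t: 12.35
ee_pos: [483.3, -205.9, 332.9]
orientation: [2.185, 2.249, 0.003]
ft_force: [0.0, 0.6, -1.8]
width: 25.5
grasp_force: 30.0
[390.5, 55.1, 2.2] [0.006, 0.003, -0.0]
[390.5, 55.1, 2.2] [0.006, 0.002, 0.334]
```

```bash
python3 -m creep '[{"translation":[30,5,0],"angular":[0,0,0],"jaw":0},{"translation":[85,14,0],"angular":[0,0,0],"jaw":0},{"translation":[145,22,0],"angular":[0,0,0],"jaw":0},{"translation":[205,30,0],"angular":[0,0,0],"jaw":0},{"translation":[265,38,0],"angular":[0,0,0],"jaw":0},{"translation":[325,46,0],"angular":[0,0,0],"jaw":0},{"translation":[370,53,0],"angular":[0,0,0],"jaw":0},{"translation":[391,55,0],"angular":[0,0,0],"jaw":0}]'
python3 - <<'E'
from h import *
rows([((527,186,165),1.6)])
E
```

```text
t: 13.35
ee_pos: [524.9, 189.0, 328.3]
orientation: [-2.186, -2.255, 0.003]
ft_force: [0.1, -0.8, -1.2]
width: 25.5
grasp_force: 30.0
[-3.0, 2.3, 163.3] [-0.002, 0.0, 0.002]
```

```bash
python3 -m creep '[{"translation":[0,0,25],"angular":[0,0,0],"jaw":0},{"translation":[0,0,55],"angular":[0,0,0],"jaw":0},{"translation":[0,0,90],"angular":[0,0,0],"jaw":0},{"translation":[0,0,125],"angular":[0,0,0],"jaw":0},{"translation":[0,0,155],"angular":[0,0,0],"jaw":0},{"translation":[0,0,170],"angular":[0,0,0],"jaw":0},{"translation":[0,0,170],"angular":[0,0,0],"jaw":0},{"translation":[0,0,170],"angular":[0,0,0],"jaw":0}]'
python3 - <<'E'
from h import *
np.set_printoptions(precision=1,suppress=True)
save("scene","pics/s7.png");save("top","pics/t7.png")
o=ctrl.get_obs();p=np.array(o["ee_pos"]);print(p,o["orientation"],o["t"])
print("tip exp",proj("scene",p-[0,0,114.5]),proj("top",p-[0,0,114.5]))
a=cv2.resize(cv2.imread("pics/s7.png")[165:240,310:385],(600,600),interpolation=2)
b=cv2.resize(cv2.imread("pics/t7.png")[200:250,200:250],(200,200),interpolation=2)
c=np.zeros((600,800,3),np.uint8);c[:,:600]=a;c[:200,600:]=b
cv2.imwrite("pics/c7.png",c)
E
```

```text
t: 14.35
ee_pos: [526.4, 187.1, 160.6]
orientation: [2.189, 2.253, 0.002]
ft_force: [0.6, -0.4, -1.7]
width: 25.6
grasp_force: 30.0
[526.5 187.3 160.9] [2.2 2.3 0. ] 14.45
tip exp [344.2 200.9] [221. 224.]
```

View pics/c7.png

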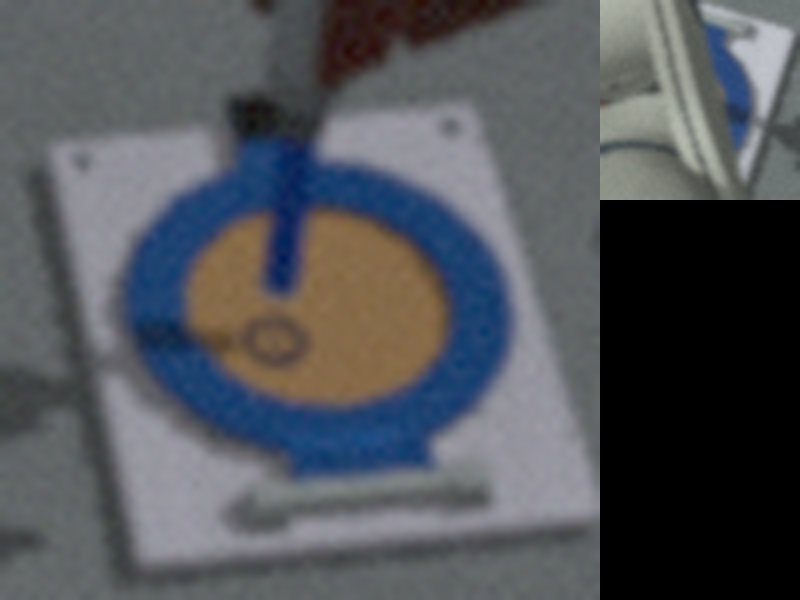

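```bash
python3 - <<'E'
from h import *
np.set_printoptions(precision=2,suppress=True)
s=cv2.imread("pics/s7.png");h=cv2.cvtColor(s,cv2.COLOR_BGR2HSV)
big=cv2.resize(s[165:240,310:385],(600,600),interpolation=2).astype(int)
un=lambda x,y:np.array([(x+.5)/8-.5+310,(y+.5)/8-.5+165])
# shaft mask below ring's inner edge
m=((big[:,:,0]-big[:,:,2])>15)[225:310,240:330];
for y in range(0,85,10):
    xs=np.nonzero(m[y])[0]; print(y+225,(xs.min()+240,xs.max()+240) if len(xs) else None)
cols=[np.nonzero(m[:,x])[0].max()+225 for x in range(28,55,4)if m[:,x].any()];print("bottom",cols)
g=big.sum(2)[310:370,238:315];w=np.clip(np.median(g)-25-g,0,None);ys,xs=np.mgrid[310:370,238:315]
mx,my=(w*xs).sum()/w.sum(),(w*ys).sum()/w.sum();print("mark",mx,my)
ys,xs=np.nonzero(w>20);print(xs.min()+238,xs.max()+238,ys.min()+310,ys.max()+310)
for b in((0,0),(.55,-.6),(.55,0)): print(b,ray("scene",un(276,340)-b,19))
E
```

```text
225 (np.int64(273), np.int64(303))
235 (np.int64(270), np.int64(301))
245 (np.int64(268), np.int64(299))
255 (np.int64(268), np.int64(299))
265 (np.int64(267), np.int64(299))
275 (np.int64(266), np.int64(296))
285 (np.int64(266), np.int64(293))
295 None
305 None
bottom [np.int64(289), np.int64(291), np.int64(292), np.int64(293), np.int64(293), np.int64(292), np.int64(289)]
mark 275.1721903812609 347.9845502118116
282 294 354 359
(0, 0) [525.63 190.43  19.  ]
(0.55, -0.6) [526.74 188.11  19.  ]
(0.55, 0) [525.   189.15  19.  ]
```

```bash
python3 -m creep '[{"translation":[0.7,0,6],"angular":[0,0,0],"jaw":0},{"translation":[0.7,0,12],"angular":[0,0,0],"jaw":0},{"translation":[0.7,0,17],"angular":[0,0,0],"jaw":0},{"translation":[0.7,0,21],"angular":[0,0,0],"jaw":0},{"translation":[0.7,0,24],"angular":[0,0,0],"jaw":0},{"translation":[0.7,0,24],"angular":[0,0,0],"jaw":0},{"translation":[0.7,0,24],"angular":[0,0,0],"jaw":0},{"translation":[0.7,0,24],"angular":[0,0,0],"jaw":0}]'
python3 - <<'E'
from h import *
np.set_printoptions(precision=1,suppress=True)
save("scene","pics/s8.png")
o=ctrl.get_obs();p=np.array(o["ee_pos"]);print(p,o["ft_force"],o["t"])
print("tip exp",proj("scene",p-[0,0,114.5]))
cv2.imwrite("pics/c8.png",cv2.resize(cv2.imread("pics/s8.png")[180:230,320:370],(600,600),interpolation=2))
E
```

```text
t: 15.45
ee_pos: [525.8, 187.8, 135.8]
orientation: [2.189, 2.253, 0.0]
ft_force: [-0.6, -0.2, -1.0]
width: 25.5
grasp_force: 30.0
[525.7 187.8 135.8] [-0.2 -0.5 -0.9] 15.5
tip exp [343.3 206.9]
```

View pics/c8.png

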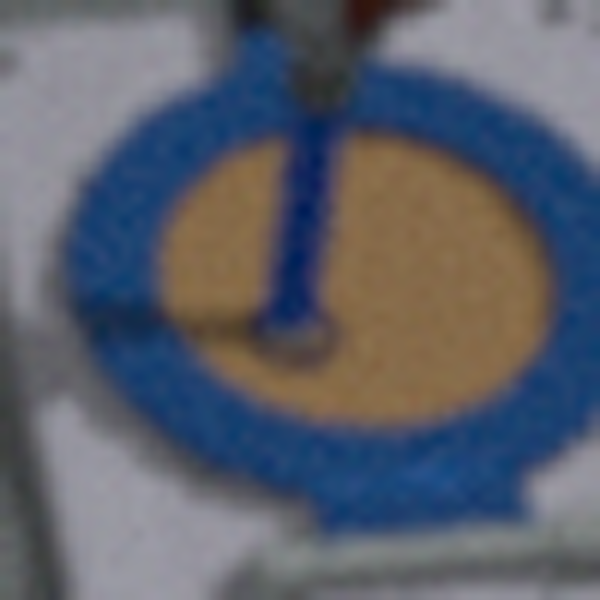

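```bash
python3 - <<'E'
import cv2
a=cv2.imread("pics/s7.png");b=cv2.imread("pics/s8.png")
for y in range(198,206): print("s7",y,a[y,342:349].tolist())
for y in range(203,212): print("s8",y,b[y,340:349].tolist())
E
```

```text
s7 198 [[85, 92, 111], [86, 57, 62], [91, 42, 22], [92, 45, 22], [95, 52, 37], [97, 78, 88], [76, 96, 120]]
s7 199 [[86, 90, 105], [90, 63, 59], [92, 38, 18], [91, 41, 15], [99, 58, 53], [91, 81, 95], [81, 104, 126]]
s7 200 [[86, 90, 102], [94, 67, 63], [91, 50, 33], [86, 40, 23], [96, 66, 61], [85, 87, 103], [81, 109, 133]]
s7 201 [[92, 100, 120], [93, 85, 92], [91, 71, 70], [94, 67, 65], [94, 84, 87], [86, 98, 117], [78, 109, 134]]
s7 202 [[77, 104, 128], [87, 102, 119], [93, 99, 112], [85, 92, 105], [88, 102, 117], [81, 107, 128], [69, 104, 130]]
s7 203 [[76, 107, 134], [72, 98, 124], [74, 97, 120], [79, 101, 124], [81, 110, 134], [76, 109, 138], [71, 106, 132]]
s7 204 [[70, 96, 116], [71, 90, 112], [69, 85, 107], [70, 88, 107], [71, 97, 120], [74, 106, 130], [73, 105, 135]]
s7 205 [[64, 77, 99], [67, 78, 97], [68, 78, 98], [65, 74, 91], [63, 77, 96], [72, 93, 118], [75, 104, 131]]
s8 203 [[69, 107, 134], [78, 98, 122], [90, 71, 82], [88, 46, 32], [91, 39, 11], [95, 47, 38], [94, 74, 83], [83, 100, 124], [77, 108, 137]]
s8 204 [[71, 105, 132], [87, 98, 121], [94, 73, 78], [92, 44,
[... 349 characters left out ...]
1]]
s8 207 [[49, 59, 71], [61, 45, 50], [83, 61, 57], [86, 62, 53], [91, 67, 62], [90, 73, 76], [87, 79, 92], [72, 73, 88], [71, 87, 108]]
s8 208 [[51, 68, 89], [56, 61, 72], [65, 63, 68], [73, 71, 78], [78, 75, 78], [78, 79, 85], [71, 82, 95], [66, 74, 90], [73, 89, 112]]
s8 209 [[65, 95, 115], [59, 74, 93], [65, 70, 86], [65, 71, 86], [62, 69, 82], [64, 65, 81], [67, 69, 85], [63, 77, 98], [73, 97, 123]]
s8 210 [[73, 106, 135], [71, 99, 127], [65, 89, 108], [68, 82, 102], [61, 73, 93], [67, 74, 92], [69, 80, 100], [73, 96, 118], [71, 107, 131]]
s8 211 [[79, 103, 125], [74, 105, 129], [71, 102, 130], [66, 97, 123], [71, 99, 124], [74, 99, 124], [70, 98, 124], [71, 105, 133], [71, 107, 134]]
```

The tip and the circle coincide to about 0.3 px (under 1 mm) once the remaining drop is counted. Now I'll press, aiming for 5 mm of spring travel.

```bash
python3 -m creep '[{"translation":[0.2,0,1],"angular":[0,0,0],"jaw":0},{"translation":[0.2,0,2],"angular":[0,0,0],"jaw":0},{"translation":[0.2,0,3],"angular":[0,0,0],"jaw":0},{"translation":[0.2,0,4],"angular":[0,0,0],"jaw":0},{"translation":[0.2,0,5],"angular":[0,0,0],"jaw":0},{"translation":[0.2,0,6],"angular":[0,0,0],"jaw":0},{"translation":[0.2,0,7],"angular":[0,0,0],"jaw":0},{"translation":[0.2,0,7],"angular":[0,0,0],"jaw":0}]'
python3 -c "
from workcell import ctrl
import numpy as np
f=[]
for k in range(6):
    ctrl.get_image('scene');o=ctrl.get_obs();f.append(o['ft_force'])
print(np.mean(f,0),o['ee_pos'],o['t'])"
```

```text
t: 16.5
ee_pos: [525.7, 188.0, 128.7]
orientation: [2.189, 2.253, 0.0]
ft_force: [-1.3, 0.1, 1.4]
width: 25.8
grasp_force: 30.0
[-0.34504251 -0.04922392  1.94013811] [525.68633633 187.98827385 128.6849822 ] 16.8
```

```bash
python3 - <<'E'
from h import *
save("scene","pics/s9.png")
cv2.imwrite("pics/c9.png",cv2.resize(cv2.imread("pics/s9.png")[170:245,300:400],(800,600),interpolation=2))
E
```

```text
(no output)
```

View pics/c9.png

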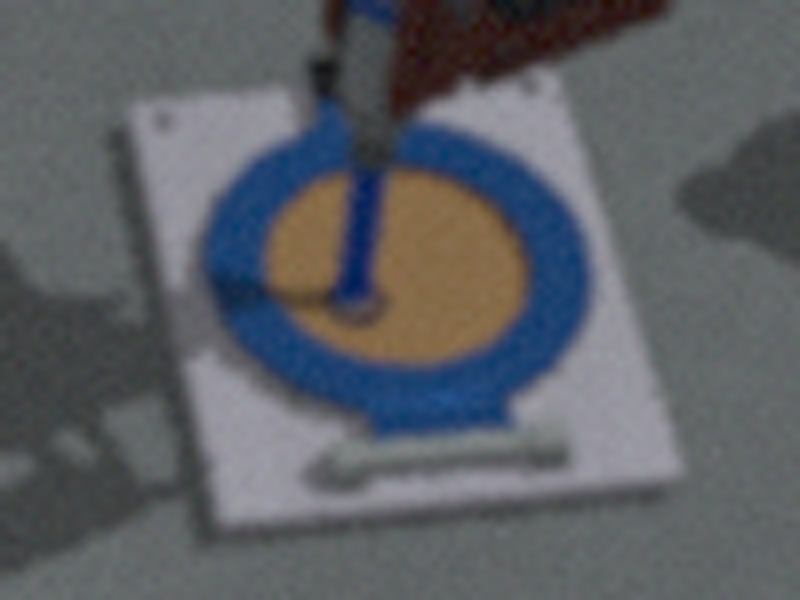

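The tip is on the circle at about crop (357,303), the shaft is pushed part-way in, and the ring is flat. Handing in.

```bash
python3 -c "
from workcell import ctrl
print(ctrl.close_job())"
```

```text
the job is handed in; nothing more can be done
None
```

The job is handed in (no verdict returned): the ring is shut flat, and the blue electrode is held upright on the circle with about 3 N of push, roughly 5 mm of its 10 mm spring travel, at 17 s of the 54 s allowed.

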